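# Shut in the seedlings, air the empty isolation case

### The arm

A 6-joint arm with a two-finger parallel gripper is mounted at the origin on the work surface. World frame = base frame: x ahead of the robot, y to its left, z up, the work surface at z = 0. Lengths are in m, angles in rad, forces in N, time in s.
With the tool pointing down it reaches from about 0.2 to 0.875 m from the base axis. Payload 3.4 kg.
Tool frame: the origin (TCP) lies midway between the tips of the shut fingers; the grasp point (between the pads) lies 19 mm behind it; z points along the fingers, y is the direction in which the jaws open and shut (so a half turn about z gives the same grasp; the last joint's range is limited). The gripper opens to 94 mm and grips with 3 to 60 N. Pads are 16 mm wide; open, the fingers measure 119 mm over their backs; the gripper's body (75 mm by 177 mm) begins 78 mm behind the grasp point.
Start: joints at [-1.263, 0.276, 1.505, -0, 1.361, -0.121], TCP at [0.239, -0.523, 0.205] pointing down, gripper open.
Joint ranges: [-2.89, 2.89], [-0.75, 2.08], [0.22, 2.7], [-1.18, 4.32], [0.11, 2.71], [-2.7, 2.7]. Speed limits (rad/s): [2.57, 2.57, 3.14, 3.14, 3.14, 3.14].

### API

Orientations are given as a 3x3 rotation matrix whose columns are the frame's x, y, z axes.
In Python, from bench import bot gives the robot as it stands.
- The arm moves only by the tool arm_command, never from a script. Its argument "moves" is a list of rows, each a list of 2 entries, a list of its own where there are three numbers: the shift along the tool's x, y, z in units of 40 mm (1.0 is 40 mm), then the turn about the tool's z in units of 0.12 rad (1.0 is 0.12 rad). In form: [[[dx, dy, dz], roll], ...]. A call has 1 to 12 rows; each row shifts and turns the pose as measured when the row begins, along the tool's axes as they then stand; what a row does not reach is not made up. A row lasts 1/8 s, in which the tool goes at most 62.5 mm and 10.7 degrees, less where a joint would pass 70% of its speed; a pose out of reach is approached as far as the arm can. A call with a number of a shift or a turn outside -1 to 1 is refused whole. A call with a gripper value outside its range is refused whole. "claw" is the opening, from 0 (shut) to 1 (fully open), set as the call begins (left out, the last holds). The fingers move at their own pace and stop on an object; "newtons" is the grip in N (left out, the last holds). Time passes only in rows, so rows that do not move let the fingers close. It gives the time, the measured TCP pose, the force and the opening at its end, in the units of the state.
- bot.read_state(): the state, without advancing time (a new reading comes with each control period).
- bot.snapshot(name): name is "side" or "top" or "wrist"; returns (picture, depth): 384x512x3 uint8, red, green, blue; 384x512 float32, m along the optical axis (not along the pixel's ray), 0 where there is no reading.
- bot.camera_info(name): a dict with "intrinsics" (3x3 intrinsics, pixels), "view" (4x4, takes a point from world to camera coordinates). Camera axes: x right, y up, looking along -z (the intrinsics and any distortion apply to the point x, -y, -z); pixel columns grow to the right and rows downward; lengths in m; the calibration is good to about 2 mm. A picture is of the moment at which its call begins: read the wrist's pose just before it. camera_info takes no time and is no camera call; for the wrist camera it gives the pose at the moment of the call.
- bot.sign_off(): hands the job in, once; it reports no verdict.
The state is a dict: "t": time; "q": joint angles; "dq": joint speeds; "tau": joint torques, N m; "tool_pos": TCP position; "tcp_rot": TCP orientation; "force": force on the tool from outside, world axes, zero at the start; "torque": the same for the moment, N m; "finger_gap": finger opening in m.
Only numpy, scipy, OpenCV 4.12 (cv2) and the standard library are available. Lean on these libraries where they do the work, as an engineer would, in place of code of your own. Each camera call takes 0.05 s, during which the arm holds its last target.

### The job

Two glazed isolation cases stand on the bench with their sliding front doors half open. Slide the door of the case that has the potted seedlings inside fully shut, and slide the door of the other case, which holds no plant, fully open to air it. Leave the pot of seedlings standing where it is.

Things in the scene. Friction and masses are not known exactly. Their poses are not given: they have to be found in the camera images.
- case_a: Case A: clear-walled isolation case, aluminium frame, grey base, 200 deep (x) x 290 wide (y) x 200 mm high, fixed. Origin: centre of underside; front at -x faces the robot, y to the left seen from the robot, z up. Inner floor at z = 20 mm. Left half (+y) of the front is a fixed pane; before it slides a framed clear door 140 mm wide with an upright dark pull bar.
- case_b: Case B, same make as case A: clear-walled isolation case, aluminium frame, grey base, 200 deep (x) x 290 wide (y) x 200 mm high, fixed. Origin: centre of underside; front at -x faces the robot, y to the left seen from the robot, z up. Inner floor at z = 20 mm. Left half (+y) of the front is a fixed pane; before it slides a framed clear door 140 mm wide with an upright dark pull bar.
- door_a (a joint): door of case A, m: 0 = fully shut (over the right half of the front), 0.12 = fully open at its stop; opens along the case's +y, takes about 2 N, stays where left. Pull bar 14 x 14 mm, 45 mm in front of the door, free on both sides and on top; in the case's frame its centre line is at x = -156 mm, y = -105 mm + this value, z = 117 to 197 mm; 10 mm arms to the door at z = 125, 183.
- door_b (a joint): door of case B, m: 0 = fully shut (over the right half of the front), 0.12 = fully open at its stop; opens along the case's +y, takes about 2 N, stays where left. Pull bar 14 x 14 mm, 45 mm in front of the door, free on both sides and on top; in the case's frame its centre line is at x = -156 mm, y = -105 mm + this value, z = 117 to 197 mm; 10 mm arms to the door at z = 125, 183.
- pot: black plant pot with grass seedlings, standing inside either case A or case B (the other case has only a flat black saucer, 90 mm across, in it). 70 mm across, 65 mm high, leaves to about 155 mm. Origin: centre of its underside. The other pots on the bench, planted or not, stand outside the cases and do not matter.

How it is judged:
At the end, for the whole second after the job is handed in: The door of the case holding the pot of seedlings is shut to within 10 mm, the other case's door is open to within 12 mm of its stop, both doors at rest, and the pot stands upright (within 10 degrees) within 20 mm of where it was (((horizontal distance between pot and case_a below 0.13 m and value of joint door_a below 0.01 m and value of joint door_b above 0.108 m) or (horizontal distance between pot and case_b below 0.13 m and value of joint door_b below 0.01 m and value of joint door_a above 0.108 m)) and velocity of joint door_a between -0.01 and 0.01 m/s and velocity of joint door_b between -0.01 and 0.01 m/s and angle between pot's own z axis and vertical below 0.17 rad and distance of pot from where it was at the start of the episode below 0.02 m); the robot touches nothing.
It fails at once if the pot of seedlings is tipped over or shoved about (angle between pot's own z axis and vertical above 0.5 rad or distance of pot from where it was at the start of the episode above 0.05 m).
It also fails if it takes over 42 s, if anything falls off the work surface, if the arm or the gripper's body presses on something with over 40 N, if the wrist force passes 120 N, or if a joint passes its speed limit or range.

## Working session

There is one attempt and no reset: what is moved stays moved. The work goes in short steps, Python scripts to look and compute and a tool call to move; the robot and the scene stay as the last step left them, time stands still between calls to the robot, and variables do not carry over. Pictures are saved under pics/ and viewed, and the job is handed in when it is done.

Besides the shell and the picture viewer there is one more tool, called after ">>>" by a JSON object that holds its "fn" and its "kwargs". arm_command: Moves the arm, as the interface text tells. Its arguments: {"type":"object","properties":{"moves":{"type":"array","items":{"type":"array"}},"claw":{"type":"number"},"newtons":{"type":"number"}},"required":["moves"]}

```bash
mkdir -p pics; cat > h.py <<'E'
import numpy as np, cv2
from bench import bot
E
python3 - <<'E'
from h import *
np.set_printoptions(precision=4,suppress=True)
s=bot.read_state(); print(s)
for n in ("side","top","wrist"):
    c=bot.camera_info(n); p,d=bot.snapshot(n)
    cv2.imwrite(f"pics/{n}0.png",p[:,:,::-1]); np.savez(f"{n}0.npz",p=p,d=d,K=c["intrinsics"],V=c["view"])
    print(n,c)
E
```

```text
{'t': 0.0, 'q': array([-1.263 ,  0.2766,  1.5061,  0.    ,  1.3607, -0.121 ]), 'dq': array([ 0.0004, -0.0003, -0.0004, -0.0008, -0.0005,  0.0007]), 'tau': array([ -0.0005, -40.4583, -23.7228,   0.0702,   0.0346,  -0.0001]), 'tool_pos': array([ 0.2389, -0.5224,  0.2046]), 'tcp_rot': array([[ 0.9095,  0.4158, -0.0005],
       [ 0.4158, -0.9095,  0.0017],
       [ 0.0002, -0.0018, -1.    ]]), 'force': array([-0.2211, -0.2357, -0.5256]), 'torque': array([-0.0496, -0.003 , -0.0108]), 'finger_gap': 0.09396468663981218}
side {'intrinsics': array([[451.5117,   0.    , 257.3722],
       [  0.    , 451.5117, 200.8149],
       [  0.    ,   0.    ,   1.    ]]), 'view': array([[-0.9928,  0.1195,  0.0038,  0.6103],
       [-0.1127, -0.9459,  0.3044,  0.0659],
       [ 0.04  ,  0.3018,  0.9525, -1.0825],
       [ 0.    ,  0.    ,  0.    ,  1.    ]])}
top {'intrinsics': array([[448.712 ,   0.    , 253.5026],
       [  0.    , 448.712 , 192.7091],
       [  0.    ,   0.    ,   1.    ]]), 'view': array([[ 0.0281, -0.9995,  0.0138, -0.0217],
       [ 0.9895,  0.0297,  0.1412, -0.6197],
       [-0.1416,  0.0097,  0.9899, -0.9102],
       [ 0.    ,  0.    ,  0.    ,  1.    ]])}
wrist {'intrinsics': array([[283.2462,   0.    , 255.3276],
       [  0.    , 283.2462, 188.6748],
       [  0.    ,   0.    ,   1.    ]]), 'view': array([[ 0.4148, -0.9099, -0.0013, -0.5752],
       [ 0.872 ,  0.3979, -0.2852,  0.0288],
       [ 0.26  ,  0.1172,  0.9585, -0.393 ],
       [ 0.    ,  0.    ,  0.    ,  1.    ]])}
```

View pics/side0.png

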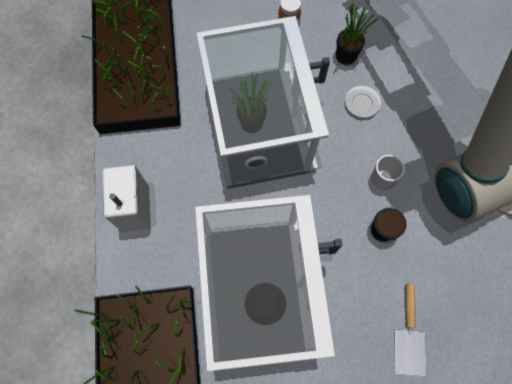

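View pics/top0.png

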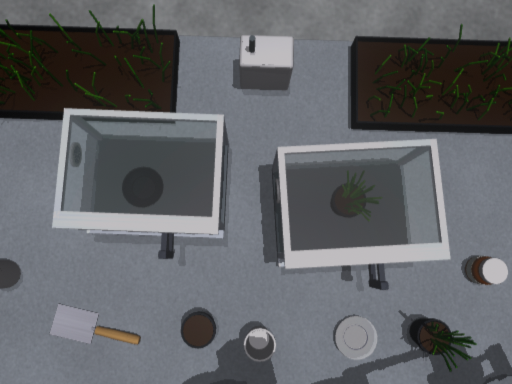

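View pics/wrist0.png

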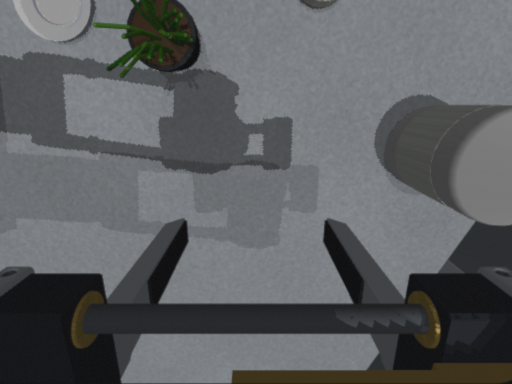

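The top view shows the pot with seedlings inside the right-hand case (pixel ~350,200). The left-hand case holds only a saucer (~143,187). The side view agrees: plant in the upper case, saucer in the lower one. The pull bars are near (167,246) and (378,275) in the top view. I'll measure those next.

```bash
cat >> h.py <<'E'
np.set_printoptions(precision=4,suppress=True)
def cloud(f):
    z=np.load(f); d=z['d'];K=z['K'];V=z['V']
    v,u=np.mgrid[:d.shape[0],:d.shape[1]]
    P=np.stack([(u-K[0,2])/K[0,0]*d,-(v-K[1,2])/K[1,1]*d,-d],-1)
    Vi=np.linalg.inv(V)
    W=P@Vi[:3,:3].T+Vi[:3,3]; W[d==0]=np.nan
    return W,z['p']
E
python3 - <<'E'
from h import *
for f in ("top0","side0"):
    W,p=cloud(f+".npz"); Z=W[...,2]
    # frame tops: z 0.18-0.22, bright ; bar tops: dark
    g=p.max(-1)
    m=(Z>.17)&(Z<.23)
    print(f,"hist",np.histogram(Z[m],20))
    dark=m&(g<90); 
    n,l,st,c=cv2.connectedComponentsWithStats(dark.astype(np.uint8))
    for i in range(1,n):
        if st[i,4]>8:
            q=W[l==i]; print("dark",st[i],q.min(0),q.max(0),q.mean(0),np.median(q[:,2]))
    br=(m&(g>170)).astype(np.uint8)
    n,l,st,c=cv2.connectedComponentsWithStats(br)
    for i in range(1,n):
        if st[i,4]>200:
            q=W[l==i]; r=cv2.minAreaRect(q[:,:2].astype(np.float32)); print("frame",st[i],r,np.median(q[:,2]))
E
python3 - <<'E'
import cv2
a=cv2.imread('pics/top0.png');b=cv2.imread('pics/side0.png')
import numpy as np
A=cv2.resize(a[215:305,130:230],None,fx=4,fy=4,interpolation=2);B=cv2.resize(a[235:325,330:430],None,fx=4,fy=4,interpolation=2)
cv2.imwrite('pics/bars0.png',np.hstack([A,B]))
E
```

```text
top0 hist (array([    8,    11,    13,     8,    15,    31,    21,    22,    17,
          73,   119,    59,   158,  2491, 11121, 12326,  6144,  5043,
        1969,   174]), array([0.1702, 0.172 , 0.1737, 0.1754, 0.1772, 0.1789, 0.1807, 0.1824,
       0.1841, 0.1859, 0.1876, 0.1893, 0.1911, 0.1928, 0.1945, 0.1963,
       0.198 , 0.1997, 0.2015, 0.2032, 0.2049]))
dark [249  40   6   4  16] [0.894  0.0049 0.1702] [0.8987 0.0146 0.1822] [0.8955 0.0095 0.176 ] 0.17552202680291362
dark [  72  116  143  100 9481] [0.5557 0.071  0.191 ] [0.7302 0.3319 0.2014] [0.6301 0.1819 0.1962] 0.19619434082822118
dark [ 73 144   8  22 150] [0.6388 0.3106 0.1928] [0.6776 0.3253 0.2   ] [0.6586 0.3178 0.1961] 0.19593272021564562
dark [ 287  147  137  103 9634] [ 0.5006 -0.3083  0.191 ] [ 0.6916 -0.0612  0.203 ] [ 0.5826 -0.1694  0.1965] 0.19646313570670998
dark [429 147   4  18  24] [ 0.6597 -0.3228  0.1939] [ 0.6918 -0.3186  0.2   ] [ 0.6777 -0.321   0.1967] 0.19675079401773954
dark [ 66 152   2   8  11] [0.6497 0.3335 0.1943] [0.6624 0.3364 0.1979] [0.6549 0.3349 0.1964] 0.1961045751019359
dark [ 61 16
[... 1851 characters left out ...]
6 0.1971] 0.19314587231400526
dark [112 196   5   4  10] [0.8939 0.0096 0.1704] [0.9008 0.0152 0.1771] [0.8964 0.0132 0.1743] 0.17485553139644466
dark [319 240  23   9  63] [0.4805 0.1503 0.1717] [0.5188 0.162  0.1978] [0.4945 0.1589 0.1869] 0.1879251492841275
dark [ 244  282   43   44 1431] [0.5949 0.2107 0.1901] [0.6691 0.2854 0.1997] [0.6319 0.2485 0.1955] 0.19551442509619998
frame [ 197   16  132  139 3418] ((0.5865939855575562, -0.19590239226818085), (0.21742793917655945, 0.2930396795272827), 4.819692611694336) 0.19971702504240735
frame [ 196  195  139  176 5220] ((0.6326956152915955, 0.20216035842895508), (0.29056721925735474, 0.21763791143894196), 89.41021728515625) 0.1995072862170688
```

View pics/bars0.png

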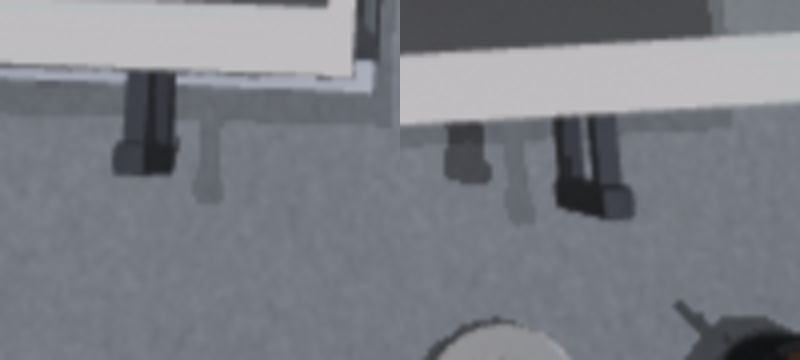

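```bash
python3 - <<'E'
from h import *
for f in ("top0","side0"):
    W,p=cloud(f+".npz"); g=p.max(-1)
    for y0 in (.155,-.232):
        m=(abs(W[...,1]-y0)<.03)&(W[...,0]<.51)&(W[...,0]>.42)&(W[...,2]>.192)&(W[...,2]<.21)&(g<120)
        q=W[m]; print(f,y0,len(q),q.min(0),q.max(0),q.mean(0))
        print(cv2.minAreaRect(q[:,:2].astype(np.float32)))
    for y0 in ((.642,.203),(.5955,-.1955)):
        pass
    # plants height anywhere x<.5
    m=(W[...,0]<.53)&(W[...,1]<-.3)&(W[...,2]>.05)&(W[...,2]<.3)&(p[...,1]>p[...,0]+20)
    if m.any(): print("plant",W[m].min(0),W[m].max(0))
E
```

```text
top0 0.155 67 [0.4785 0.1476 0.192 ] [0.4924 0.1619 0.2005] [0.4849 0.1542 0.1966]
((0.4854933023452759, 0.15476149320602417), (0.013841166161000729, 0.014199183322489262), 0.7528707981109619)
top0 -0.232 70 [ 0.4361 -0.2408  0.1936] [ 0.4498 -0.2258  0.2005] [ 0.4426 -0.233   0.1969]
((0.44242772459983826, -0.2330860197544098), (0.014426685869693756, 0.013686723075807095), 9.864476203918457)
plant [ 0.2916 -0.4175  0.0788] [ 0.3723 -0.3421  0.1481]
side0 0.155 54 [0.4786 0.1487 0.1922] [0.4921 0.1616 0.1985] [0.4858 0.1553 0.1963]
((0.48562854528427124, 0.1554044485092163), (0.012730419635772705, 0.012966929003596306), 81.95148468017578)
side0 -0.232 44 [ 0.4355 -0.2397  0.1925] [ 0.4494 -0.2257  0.1995] [ 0.4427 -0.232   0.196 ]
((0.4423503577709198, -0.2329430878162384), (0.01388002373278141, 0.013244586996734142), 6.442708492279053)
plant [ 0.2981 -0.4172  0.0655] [ 0.3703 -0.3429  0.1468]
```

>>> {"fn": "arm_command", "kwargs": {"moves": [[[0,0,-0.6],0],[[0,0,-0.6],0.8],[[0,0,-0.6],0.8],[[0,0,0],0.8],[[0,0,0],0.4],[[0,0,0],0]], "claw": 0.7}}

```text
t: 0.9
tool_pos: [0.2386, -0.5213, 0.2766]
tcp_rot: [[0.997, 0.082, -0.002], [0.082, -0.997, 0.006], [-0.002, -0.007, -1.0]]
force: [-0.4, 0.2, 0.5]
finger_gap: 0.0658
```

>>> {"fn": "arm_command", "kwargs": {"moves": [[[0.71,-0.84,0],0],[[0.71,-0.84,0],0],[[0.71,-0.84,0],0],[[0.71,-0.84,0],0],[[0.71,-0.84,0],0],[[0.71,-0.84,0],0],[[0.71,-0.84,0],0],[[0.71,-0.84,0],0],[[0,0,0],0]]}}

```text
t: 2.02
tool_pos: [0.4471, -0.2255, 0.2748]
tcp_rot: [[0.996, 0.088, -0.004], [0.088, -0.996, 0.011], [-0.003, -0.011, -1.0]]
force: [0.1, -0.5, 0.2]
finger_gap: 0.0657
```

>>> {"fn": "arm_command", "kwargs": {"moves": [[[-0.13,0.18,0],0],[[0,0,0.7],0],[[0,0,0.7],0],[[0,0,0.5],0],[[0,0,0],0]]}}

```text
t: 2.65
tool_pos: [0.4377, -0.2398, 0.1966]
tcp_rot: [[0.997, 0.083, -0.007], [0.083, -0.997, 0.007], [-0.006, -0.008, -1.0]]
force: [-0.4, 0.7, 0.3]
finger_gap: 0.0658
```

```bash
python3 - <<'E'
from h import *
for n in ("side","top"):
    p,d=bot.snapshot(n); cv2.imwrite(f"pics/{n}1.png",p[:,:,::-1])
E
```

```text
(no output)
```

View pics/side1.png

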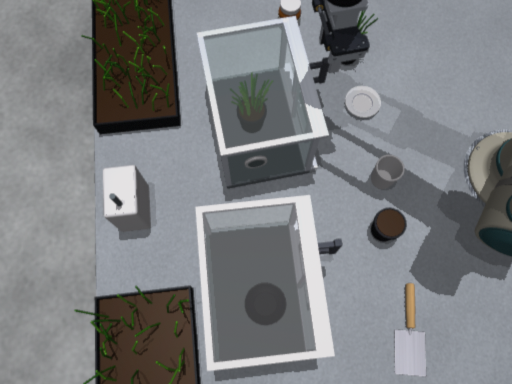

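```bash
python3 - <<'E'
from h import *
s=bot.read_state(); print(s['t'],s['tool_pos'])
for n in ("side","top"):
    c=bot.camera_info(n); p,d=bot.snapshot(n); 
    P=c['view']@np.append(s['tool_pos'],1); k=c['intrinsics']
    uv=k@(P[:3]*[1,-1,-1]); uv=uv[:2]/uv[2]; print(n,uv)
    p=p[:,:,::-1].copy(); cv2.circle(p,tuple(int(a) for a in uv),3,(0,0,255),1)
    cv2.imwrite(f"pics/{n}2.png",p)
E
```

```text
2.75 [ 0.4392 -0.2403  0.1984]
side [327.0026  56.0468]
top [388.1738 287.3862]
```

View pics/side2.png

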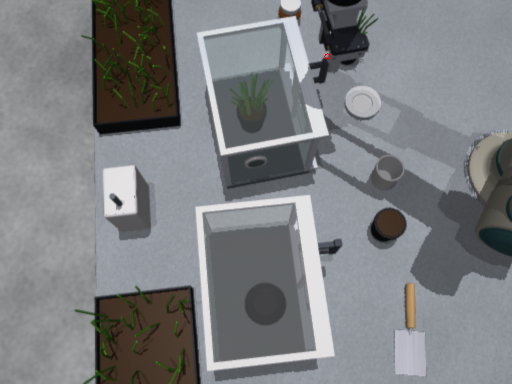

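View pics/top2.png

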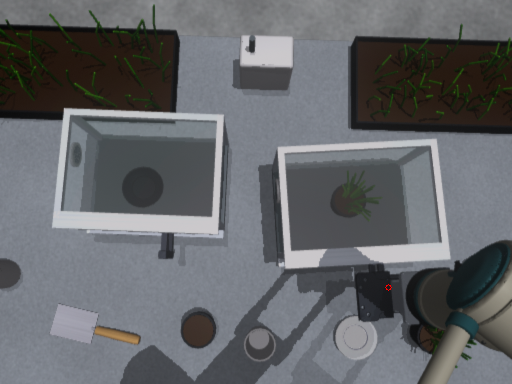

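```bash
python3 - <<'E'
from h import *
a=cv2.imread('pics/top2.png');b=cv2.imread('pics/side2.png')
cv2.imwrite('pics/z2.png',np.hstack([cv2.resize(a[240:340,320:420],None,fx=4,fy=4),cv2.resize(b[0:100,280:380],None,fx=4,fy=4)]))
E
```

```text
(no output)
```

View pics/z2.png

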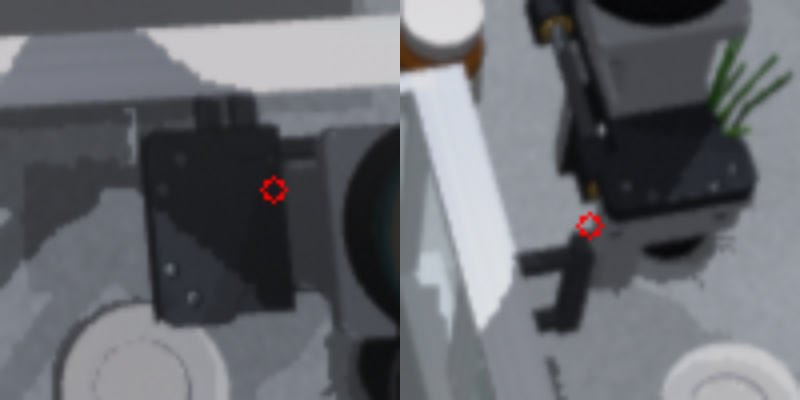

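>>> {"fn": "arm_command", "kwargs": {"moves": [[[0.1,-0.17,0],0],[[0.05,0,0.6],0],[[0,0,0.6],0],[[0,0,0],0]]}}

```text
t: 3.35
tool_pos: [0.4483, -0.2326, 0.1537]
tcp_rot: [[0.996, 0.085, 0.005], [0.085, -0.996, 0.0], [0.005, 0.0, -1.0]]
force: [-0.1, -0.0, 0.2]
finger_gap: 0.0656
```

>>> {"fn": "arm_command", "kwargs": {"moves": [[[0,0.4,0],0],[[0,0.4,0],0],[[0,0.4,0],0],[[0,0.4,0],0],[[0,0.4,0],0],[[0,0.4,0],0],[[0,0,0],0]]}}

```text
t: 4.22
tool_pos: [0.4585, -0.3362, 0.1563]
tcp_rot: [[0.996, 0.084, 0.008], [0.084, -0.996, -0.001], [0.008, 0.002, -1.0]]
force: [-1.0, -0.3, -0.5]
finger_gap: 0.0657
```

>>> {"fn": "arm_command", "kwargs": {"moves": [[[0,0.1,0],0],[[0,0,0],0]]}}

```text
t: 4.47
tool_pos: [0.4584, -0.3371, 0.1562]
tcp_rot: [[0.996, 0.083, 0.007], [0.083, -0.997, 0.005], [0.008, -0.005, -1.0]]
force: [-0.3, -0.1, 0.0]
finger_gap: 0.0658
```

>>> {"fn": "arm_command", "kwargs": {"moves": [[[0,0.1,0],0],[[0,0,0],0]]}}

```text
t: 4.72
tool_pos: [0.4584, -0.3368, 0.1561]
tcp_rot: [[0.996, 0.084, 0.006], [0.084, -0.996, 0.013], [0.007, -0.012, -1.0]]
force: [0.1, 0.5, 0.4]
finger_gap: 0.0658
```

```bash
python3 - <<'E'
from h import *
s=bot.read_state(); print(s['t'],s['tool_pos'],s['force'])
p,d=bot.snapshot("top"); cv2.imwrite("pics/top3.png",p[:,:,::-1])
c=bot.camera_info("top"); np.savez("top3.npz",p=p,d=d,K=c["intrinsics"],V=c["view"])
p,d=bot.snapshot("side"); cv2.imwrite("pics/side3.png",p[:,:,::-1])
c=bot.camera_info("side"); np.savez("side3.npz",p=p,d=d,K=c["intrinsics"],V=c["view"])
E
```

```text
4.725 [ 0.4584 -0.3368  0.1561] [0.1133 0.5035 0.422 ]
```

View pics/side3.png

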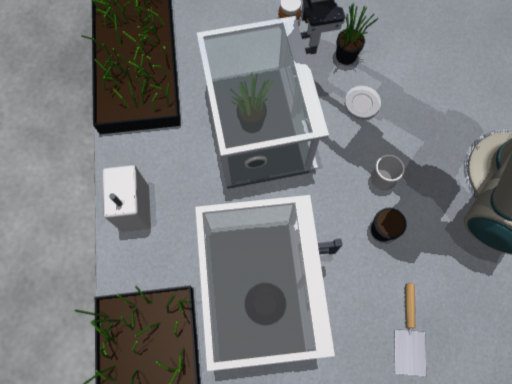

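View pics/top3.png

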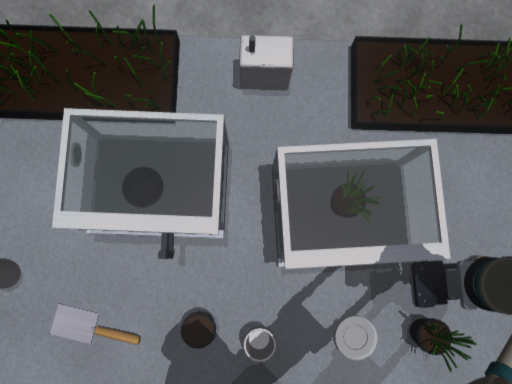

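```bash
python3 - <<'E'
from h import *
Rz=lambda a:np.array([[np.cos(a),-np.sin(a)],[np.sin(a),np.cos(a)]])
c=np.array([.5955,-.1955]);R=Rz(np.radians(4.84))
for v in (.08,.01,0): print(v,c+R@[-.156,-.105+v])
for f in ("side3","top3"):
    W,p=cloud(f+".npz"); g=p.max(-1)
    m=(abs(W[...,1]+.31)<.06)&(W[...,0]<.465)&(W[...,0]>.43)&(W[...,2]>.15)&(W[...,2]<.24)
    q=W[m]; print(f,len(q),q.min(0) if len(q) else '',q.max(0) if len(q) else '')
    m&=abs(W[...,2]-.197)<.006
    q=W[m]; print(f,len(q),q.min(0) if len(q) else '',q.max(0) if len(q) else '')
a=cv2.imread('pics/top3.png');b=cv2.imread('pics/side3.png')
cv2.imwrite('pics/z3.png',np.hstack([cv2.resize(a[230:330,380:480],None,fx=4,fy=4),cv2.resize(b[0:100,270:370],None,fx=4,fy=4)]))
E
```

```text
0.08 [ 0.4422 -0.2336]
0.01 [ 0.4481 -0.3033]
0 [ 0.4489 -0.3133]
side3 130 [ 0.4445 -0.3699  0.1597] [ 0.4648 -0.2911  0.2084]
side3 36 [ 0.4445 -0.2985  0.1915] [ 0.4641 -0.2912  0.2027]
top3 0  
top3 0
```

View pics/z3.png

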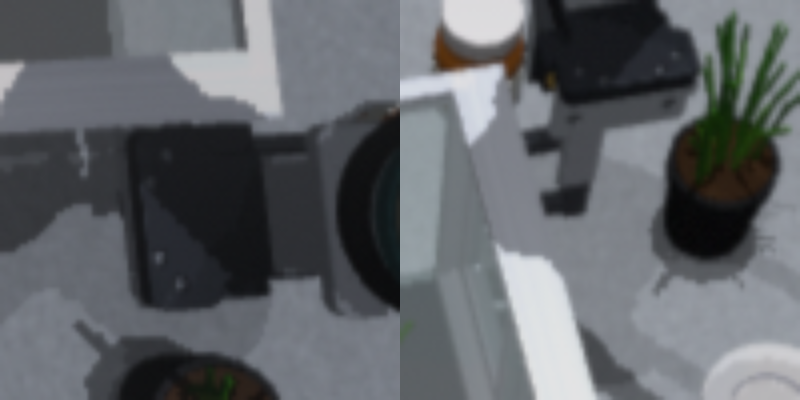

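>>> {"fn": "arm_command", "kwargs": {"moves": [[[0,0.25,0],0]]}}

```text
t: 4.95
tool_pos: [0.4582, -0.3369, 0.1553]
tcp_rot: [[0.997, 0.082, 0.004], [0.082, -0.996, 0.033], [0.007, -0.033, -0.999]]
force: [0.6, 30.0, 8.4]
finger_gap: 0.0663
```

The door is at its stop: 30 N with no further movement. I'm backing off and lifting.

>>> {"fn": "arm_command", "kwargs": {"moves": [[[0,-0.3,0],0],[[0,-0.3,0],0],[[0,0,0],0]]}}

```text
t: 5.32
tool_pos: [0.4567, -0.3137, 0.1566]
tcp_rot: [[0.997, 0.083, 0.005], [0.083, -0.996, 0.029], [0.007, -0.028, -1.0]]
force: [0.2, -0.2, 0.3]
finger_gap: 0.0662
```

>>> {"fn": "arm_command", "kwargs": {"moves": [[[0,0,-0.8],0],[[0,0,-0.8],0],[[0,0,-0.8],0.4],[[0,0,-0.6],0.4],[[0.06,-0.9,0],0],[[0.06,-0.9,0],0],[[0.06,-0.9,0],0],[[0.06,-0.9,0],0],[[0.06,-0.9,0],0],[[0.06,-0.9,0],0]]}}

```text
t: 6.58
tool_pos: [0.4783, -0.1088, 0.2867]
tcp_rot: [[1.0, -0.024, 0.016], [-0.024, -1.0, 0.007], [0.016, -0.007, -1.0]]
force: [0.2, 0.1, -0.0]
finger_gap: 0.066
```

>>> {"fn": "arm_command", "kwargs": {"moves": [[[0.06,-0.9,0],0],[[0.06,-0.9,0],0],[[0.06,-0.9,0],0],[[0.06,-0.9,0],0],[[0.06,-0.9,0],0],[[0,0,0],0]]}}

```text
t: 7.32
tool_pos: [0.4996, 0.074, 0.2902]
tcp_rot: [[0.999, -0.023, 0.029], [-0.023, -1.0, -0.001], [0.029, 0.001, -1.0]]
force: [0.5, -0.5, 0.5]
finger_gap: 0.0658
```

>>> {"fn": "arm_command", "kwargs": {"moves": [[[-0.15,-0.68,0],-0.1],[[-0.15,-0.68,0],0],[[-0.15,-0.68,0],0],[[0,0,0.7],0],[[0,0,0.7],0],[[0,0,0],0]]}}

```text
t: 8.07
tool_pos: [0.4895, 0.15, 0.2342]
tcp_rot: [[0.999, -0.016, 0.039], [-0.015, -1.0, -0.01], [0.039, 0.009, -0.999]]
force: [-0.3, 1.4, 0.1]
finger_gap: 0.0659
```

>>> {"fn": "arm_command", "kwargs": {"moves": [[[-0.2,-0.1,0.3],0],[[0,0,0.6],0],[[0,0,0.6],0],[[0,0,0.6],0],[[0,0,0],0]]}}

```text
t: 8.7
tool_pos: [0.4872, 0.1518, 0.1515]
tcp_rot: [[0.999, -0.018, 0.048], [-0.018, -1.0, -0.01], [0.048, 0.009, -0.999]]
force: [-1.0, -0.0, -0.1]
finger_gap: 0.0659
```

>>> {"fn": "arm_command", "kwargs": {"moves": [[[0,-0.4,0],0],[[0,-0.4,0],0],[[0,-0.4,0],0],[[0,-0.4,0],0],[[0,-0.4,0],0],[[0,-0.2,0],0],[[0,0,0],0]]}}

```text
t: 9.57
tool_pos: [0.4899, 0.2449, 0.1538]
tcp_rot: [[0.998, -0.015, 0.053], [-0.015, -1.0, -0.015], [0.053, 0.014, -0.999]]
force: [-1.1, -5.4, -0.2]
finger_gap: 0.066
```

>>> {"fn": "arm_command", "kwargs": {"moves": [[[0,-0.25,0],0]]}}

```text
t: 9.7
tool_pos: [0.4896, 0.2446, 0.1531]
tcp_rot: [[0.999, -0.012, 0.051], [-0.01, -0.999, -0.036], [0.051, 0.036, -0.998]]
force: [1.2, -38.3, 2.9]
finger_gap: 0.0663
```

>>> {"fn": "arm_command", "kwargs": {"moves": [[[0,0.3,0],0],[[0,0.3,0],0],[[0,0,0],0],[[0,0,-0.8],0],[[0,0,-0.8],0],[[0,0,-0.8],0],[[0,0,-0.6],0],[[-0.9,0,0],0],[[-0.9,0,0],0],[[-0.9,0,0],0],[[-0.9,0,0],0],[[0,0,0],0]]}}

```text
t: 11.2
tool_pos: [0.3378, 0.2347, 0.2719]
tcp_rot: [[0.998, -0.015, 0.059], [-0.014, -1.0, -0.013], [0.059, 0.013, -0.998]]
force: [0.1, -0.4, 0.2]
finger_gap: 0.0659
```

```bash
python3 - <<'E'
from h import *
s=bot.read_state(); print(s['t'],s['tool_pos'],s['force'])
for n in ("side","top"):
    c=bot.camera_info(n); p,d=bot.snapshot(n); cv2.imwrite(f"pics/{n}4.png",p[:,:,::-1])
    np.savez(n+"4.npz",p=p,d=d,K=c["intrinsics"],V=c["view"])
    W,p=cloud(n+"4.npz"); g=p.max(-1)
    for x0,y0 in ((.485,.219),(.449,-.313)):
        m=(abs(W[...,1]-y0)<.04)&(abs(W[...,0]-x0)<.015)&(W[...,2]>.192)&(W[...,2]<.21)&(g<120)
        q=W[m]; print(n,len(q))
        if len(q): print(q.min(0),q.max(0),cv2.minAreaRect(q[:,:2].astype(np.float32)))
E
```

```text
11.2 [0.3378 0.2347 0.2719] [ 0.0554 -0.4238  0.1741]
side 57
[0.4783 0.2133 0.1928] [0.4931 0.226  0.2001] ((0.48547491431236267, 0.21996167302131653), (0.012393503449857235, 0.014786613173782825), 85.47480773925781)
side 39
[ 0.4425 -0.3194  0.192 ] [ 0.4553 -0.304   0.2001] ((0.4492621123790741, -0.31181585788726807), (0.01285664550960064, 0.013460163958370686), 10.491381645202637)
top 65
[0.4801 0.2112 0.1934] [0.4926 0.2257 0.2007] ((0.48635515570640564, 0.21848393976688385), (0.01215451117604971, 0.014652191661298275), 1.595471739768982)
top 67
[ 0.4431 -0.3194  0.1933] [ 0.4556 -0.3051  0.2002] ((0.4494737982749939, -0.312272310256958), (0.012184872291982174, 0.013958081603050232), 2.3910441398620605)
```

View pics/top4.png

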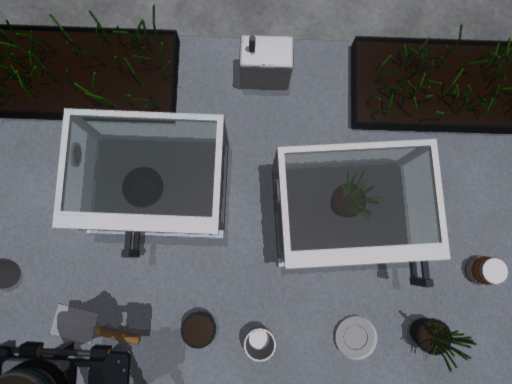

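View pics/side4.png

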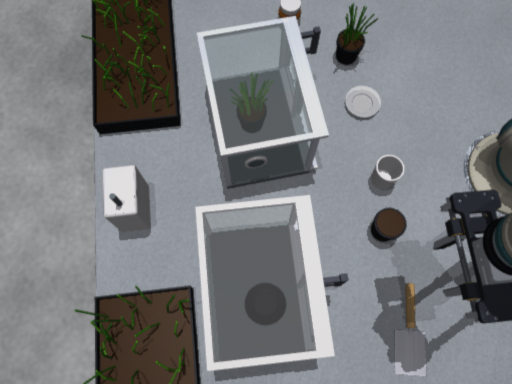

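The right bar is at about (0.449, -0.312), so that door is within about 1 mm of shut. The left bar is at y = 0.219, so that door is open about 0.12 m. The pot is unmoved at (350,200) in the top view, and the arm is clear of everything.

```bash
python3 -c "
from bench import bot
print(bot.sign_off()); print(bot.read_state()['t'])"
```

```text
the job is handed in; nothing more can be done
None
the job is handed in; nothing more can be done
```

The door of the right-hand case, which holds the pot of seedlings, is shut. The door of the left-hand case, with only the saucer in it, is fully open. I pushed each pull bar with the open fingers straddling it until the door met its stop (30 N for the shut door, 38 N for the open one), then backed off, lifted clear and handed in at about 11.3 s of the 42 s.

- **Doors:** In both camera views after the move, the shut door reads about 0.001–0.002 m and the open one about 0.12 m (0.1205–0.122).
- **Pot:** It looks unmoved and upright in both views, judged by eye.
- **Robot:** It was clear of everything, with wrist force about 0.
- **Disagreements:** The two views differ by about 1.5 mm at most on the bar positions, and no check failed. The wrist camera was not used for the measurements, only the top and side views.

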